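# Close the heel mould with its draw latch

### The job

The heel mould on the shoemaker's bench stands open: hook the loop of its draw latch over the keeper so that its crossbar is caught down under the keeper's lip, then press the latch handle down over centre until it lies fully home and the two halves are drawn together. Work by feel and do not force it: never press the loop down on the keeper, or push the handle, with more than about 30 N. Leave the other things on the bench where they are, and let go when done.

Things in the scene. Friction and masses are not known exactly. Their poses are not given: they have to be found in the camera images.
- mould: aluminium two-half heel mould on a steel base 310 x 170 mm, fixed; origin at its underside's centre, z up, x from the latch's lever to its keeper. Flat top at z = 50 mm; beside the latch a wooden heel form stands 12 mm proud. The latch lies on the top along y = -30 mm, its hinge pins along y. The half at x < 0 carries the lever, the sliding half at x > 0 the keeper.
- lever_pivot (a point): middle of the lever's hinge pin, 16 mm above the mould's top; fixed on the mould
- lever (a joint): lever and handle angle, rad: 0 = home, flat, pointing to the mould's -x; pi/2 = upright; 2.0 = open stop, leaning to the keeper. Starts at 1.0 to 1.4. Stiff hinge (0.1 N m friction): stays where left. With the loop hooked, lowering it draws the halves shut: 4 to 8 N on the outer half of the handle; past dead centre, some 0.3 rad before home, it resists little, then meets a hard stop
- handle: flat steel handle and lever, one piece, 30 mm wide, 8 mm thick, from 21 to 87 mm from the lever's pin; origin on that pin, -x points along the handle to its free end, z is its upper side when home
- handle_end (a point): middle of the handle's free end, 87 mm from the lever's pin
- loop: wire loop, 6 mm wire, 44 mm wide, 100 mm from hinge to crossbar, 50 g; x to the crossbar, z to the tab's side. Origin on its hinge pin, on the lever: 16 mm from the lever's pin on the handle's side, 0.2 rad below the handle's middle when home. Stiff hinge (0.055 N m friction): stays where left, at the start 0.05 to 0.5 rad above level; turns up with the lever unless caught under the lip
- bar (a point): middle of the loop's 6 mm round crossbar. Pulling the loop away from the lever (6 to 8 N) swings the lever further open; only within about 0.2 rad of the lever's open stop does the bar reach past the keeper's lip, with about 3 mm to spare at the stop. Under load the bar bears on the hook, its centre 1.5 to 3 mm from the face
- tab (a point): grip point of the loop's pull tab, a steel tongue 12 mm wide along the crossbar and 8 mm thick that rises 44 mm from the bar's middle, leaning 0.5 rad outwards (away from the lever) from the loop's z; this point is 32 mm along it from the bar. Pinch it across its 12 mm width, closing along the mould's y; it may turn between the pads
- keeper: sliding half with its steel hook, 24 mm wide; axes as the mould; origin on the mould's top at the foot of the hook's outer face. Wall 17.5 mm high at x -6 to 0; lip overhangs at the top to x = 4 mm, underside at z = 13.5 mm; foot plate 2 mm thick out to x = 18 mm. Hooked: bar centre 3 to 7 mm beyond the face along x and 5 to 11 mm up, then drawn back against the face, under the lip
- jaw (a joint): opening of the sliding half along the mould's x, m: 0.012 = open (springs hold it there with 7.5 N), about 0 = drawn shut (springs push with about 60 N, held by the latch)
- cement_mid (a point): glass cement jar, 68 mm wide, 85 mm tall; its centre (leave alone)
- tack_tin_mid (a point): open round steel tin, 72 mm wide, 32 mm tall; its centre (leave alone)
- last_mid (a point): wooden shoe last, 200 x 62 mm, 70 mm tall; 30 mm up its middle (leave alone)
- hammer_mid (a point): hammer lying on the bench (leave alone)
- brush_mid (a point): brush lying on the bench (leave alone)
- wax_center (a point): round puck of wax, 44 mm wide, 22 mm tall; its centre (leave alone)

How it is judged:
By the outcome, as a careful person would: the job done as asked, in the order asked, and still so for the second after the job is handed in, with the robot touching nothing.
It also fails if it takes over 64 s, if anything falls off the work surface, if the arm or the gripper's body presses on something with over 40 N, if the wrist force passes 120 N, or if a joint passes its speed limit or range.

### The arm

A 6-joint arm with a two-finger parallel gripper is mounted at the origin on the work surface. World frame = base frame: x ahead of the robot, y to its left, z up, the work surface at z = 0. Lengths are in m, angles in rad, forces in N, time in s.
With the tool pointing down it reaches from about 0.35 to 0.8 m from the base axis. Payload 7.3 kg.
Tool frame: the origin (TCP) lies at the very end of the fingers, on their centre line; the grasp point (between the pads) lies 19 mm behind it (env.grip_point_offset is the distance from the TCP to the grasp point, in m); z points along the fingers, y is the line along which they close (so a half turn about z gives the same grasp; the last joint's range is limited). The gripper opens to 85 mm and grips with 20 to 120 N. Pads are 22 mm wide; open, the fingers measure 114 mm over their backs; the gripper's body (76 mm by 85 mm) begins 54 mm behind the grasp point. The pads swing forward as they close: fully open they stand 13 mm farther back than shut.
Start: joints at [1.156, 0.342, 1.524, -0, 1.275, -0.146], TCP at [0.139, 0.506, 0.231] pointing down, gripper open.
Joint ranges: [-2.53, 2.53], [-0.77, 2.02], [0.04, 2.7], [-1, 4.14], [0.28, 2.66], [-3.11, 3.11]. Speed limits (rad/s): [2.57, 2.57, 3.14, 3.14, 3.14, 3.14].

### API

Orientations are given as a 3x3 rotation matrix whose columns are the frame's x, y, z axes.
In Python, from cell import env gives the robot as it stands.
- The arm moves only by the tool apply_moves, never from a script. Its argument "deltas" is a list of rows, each an object of numbers: "fingers": the opening, from -1 (shut) to 1 (fully open), so that 0 is half open; "x", "y", "z": the shift along the tool's x, y, z scaled (see below); "spin": the turn about the tool's z scaled (see below). A call has 1 to 10 rows; each row shifts and turns the commanded pose from where the row before left it, along the tool's axes as they then stand; what a row does not reach is not made up. The controller multiplies each number of a shift by 0.04 m and each number of a turn by 6 degrees. A row lasts 1/10 s, in which the tool goes at most 50 mm and 8.59 degrees, less where a joint would pass 70% of its speed; a pose out of reach is approached as far as the arm can. A call with a number of a shift or a turn outside -1 to 1 is refused whole. A call with a gripper value outside its range is refused whole. The fingers move at their own pace and stop on an object; the grip force is fixed at half the most. Time passes only in rows, so rows that do not move let the fingers close. It gives the time, the measured TCP pose, the force, the opening and the grip force at its end, in the units of the state.
- env.read_state(): the state, without advancing time (a new reading comes with each control period).
- env.capture(name): name is "scene" or "top" or "wrist"; returns a dict with "pixels" (400x640x3 uint8, red, green, blue), "z_map" (400x640 float32, m along the optical axis (not along the pixel's ray), 0 where there is no reading), "fov_y" (degrees; the focal length in pixels is half the picture's height over the tangent of half this angle, whatever the lens; pixels are square), "cx", "cy" (the principal point, pixels), "R" (3x3) and "t" (3): a world point X has camera coordinates R X + t; the wrist camera has in their place "T_tool_cam" (4x4, takes a point from camera to tool coordinates, whose origin is the TCP and whose axes are the flange's). Camera axes: x right, y down, z forward; pixel columns grow to the right and rows downward; lengths in m; the calibration is good to about 2 mm. The wrist camera is an equidistant fisheye: a pixel r from the principal point sees the ray r / f radians off the axis. A picture is of the moment at which its call begins: read the wrist's pose just before it.
- env.finish_job(): hands the job in; it is judged then, once.
The state is a dict: "t": time; "joint_pos": joint angles; "dq": joint speeds; "joint_torque": joint torques, N m; "tcp_pos": TCP position; "eef_rot": TCP orientation; "ft_force": force on the tool from outside, world axes, zero at the start; "torque": the same for the moment, N m; "opening": opening from 0.0 (shut) to 1.0 (fully open); "grasp_force": force on a finger pad.
Only numpy, scipy, OpenCV 4.12 (cv2) and the standard library are available. Lean on these libraries where they do the work, as an engineer would, in place of code of your own. Each camera call takes 0.05 s, during which the arm holds its last target. There are 200 camera calls.

## Working session

There is one attempt and no reset: what is moved stays moved. The work goes in short steps, Python scripts to look and compute and a tool call to move; the robot and the scene stay as the last step left them, time stands still between calls to the robot, and variables do not carry over. Pictures are saved under pics/ and viewed, at most 10 in all, crops included, and the job is handed in when it is done.

Besides the shell and the picture viewer there is one more tool, called after "Emit:" by a JSON object that holds its "method" and its "body". apply_moves: Moves the arm, as the interface text tells. Shifts and turns lie within -1 to 1; 1 stands for 0.04 m of shift or 6 degrees of turn. Its arguments: {"type":"object","properties":{"deltas":{"type":"array","items":{"type":"object","properties":{"fingers":{"type":"number"},"x":{"type":"number","minimum":-1,"maximum":1},"y":{"type":"number","minimum":-1,"maximum":1},"z":{"type":"number","minimum":-1,"maximum":1},"spin":{"type":"number","minimum":-1,"maximum":1}}}}},"required":["deltas"]}

```bash
mkdir -p pics; ls
cat > h.py <<'E'
import numpy as np, cv2
from cell import env
def cap(n):
    s=env.read_state(); c=env.capture(n); c['s']=s; return c
def f(c): return 200/np.tan(np.radians(c['fov_y'])/2)
def pts(c):
    "world point per pixel from depth (pinhole)"
    h,w=c['z_map'].shape; u,v=np.meshgrid(np.arange(w),np.arange(h)); z=c['z_map']
    P=np.stack([(u-c['cx'])/f(c)*z,(v-c['cy'])/f(c)*z,z],-1)
    return (P-c['t'])@c['R']
def save(c,n,crop=None,k=1):
    p=c['pixels'][:,:,::-1]
    if crop: p=p[crop[1]:crop[3],crop[0]:crop[2]]
    cv2.imwrite('pics/'+n,cv2.resize(p,None,fx=k,fy=k,interpolation=cv2.INTER_CUBIC))
E
python3 - <<'E'
from h import *
s=env.read_state(); print(s)
a=cap('scene');b=cap('top')
im=np.vstack([a['pixels'],b['pixels']])[:,:,::-1]
cv2.imwrite('pics/a.png',cv2.resize(im,(480,600),interpolation=cv2.INTER_AREA)); 
save(b,'top0.png');save(a,'scene0.png')
np.savez('/tmp/i.npz',a=pts(a),b=pts(b))
for c in(a,b): print(c['fov_y'],c['cx'],c['cy'],c['R'],c['t'],-c['R'].T@c['t'])
E
```

```text
pics
{'t': 0.0, 'joint_pos': array([ 1.15599042e+00,  3.42732360e-01,  1.52502631e+00,  3.67231804e-05,
        1.27538627e+00, -1.45989547e-01]), 'dq': array([-0.00025514, -0.0004905 ,  0.00086022, -0.00138885,  0.00099877,
       -0.00054831]), 'joint_torque': array([-1.65510697e-03, -4.33697927e+01, -2.46008009e+01, -2.23720622e-04,
        8.15542066e-03, -4.15637071e-07]), 'tcp_pos': array([0.13923485, 0.50578602, 0.23061771]), 'eef_rot': array([[-9.64083003e-01,  2.65600321e-01, -6.57742194e-04],
       [ 2.65601007e-01,  9.64082012e-01, -1.40648223e-03],
       [ 2.60555288e-04, -1.53066260e-03, -9.99998795e-01]]), 'ft_force': array([-0.28900841,  1.16014053, -0.49129093]), 'torque': array([ 0.01291346,  0.02274624, -0.02105013]), 'grasp_force': 0.0, 'opening': 0.9991980477970335}
44.49487074042444 319.0489511107599 200.42879142401952 [[ 0.84750721  0.53059924  0.01399939]
 [ 0.37339131 -0.57724444 -0.72620093]
 [-0.37724059  0.62068777 -0.68733996]] [-0.53429741 -0.14465825  1.47729906] [ 1.06413222 -0.71694683  0.91783556]
46.85245831863441 317.7427684312657 195.16047497128866 [[-0.00685697 -0.99996722  0.00430592]
 [-0.97842349  0.00581992 -0.20652747]
 [ 0.20649564 -0.00562917 -0.97843133]] [0.03156015 0.61189439 0.85192979] [0.42298847 0.0327936  0.9597919 ]
```

View pics/top0.png

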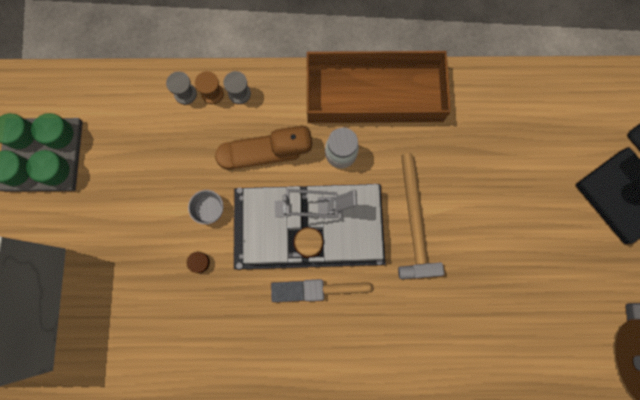

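View pics/scene0.png

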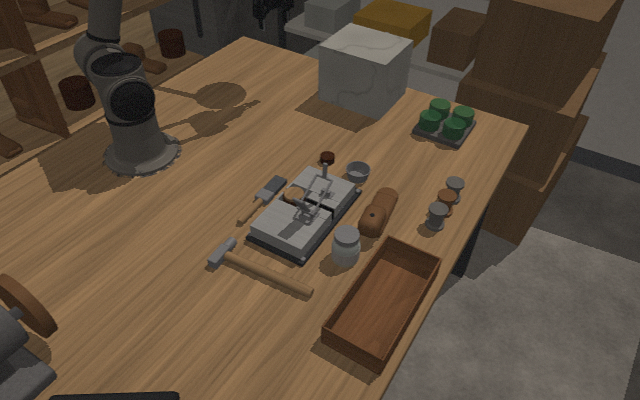

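The top view shows the mould at px (235–383, 185–268). The keeper is at about (283,208), the lever at about (345,205), the heel form at (308,242), and the jar at (342,147). Mould x therefore runs along image left, which is about world +y.

Run:
```python
from h import *
d=np.load('/tmp/i.npz')
for k in 'ab':
    P=d[k].reshape(-1,3)
    m=(np.abs(P[:,0]-.43)<.2)&(np.abs(P[:,1]-.05)<.25)
    h,e=np.histogram(P[m,2],bins=np.arange(-.01,.16,.004)); print(k,dict(zip(e.round(3),h)))
P=d['b']
mask=(np.abs(P[...,2]-.05)<.005); mask[:,:228]=0;mask[:,395:]=0;mask[:178]=0;mask[275:]=0
mm=cv2.morphologyEx(mask.astype(np.uint8),cv2.MORPH_OPEN,np.ones((3,3)))
q=P[mm>0]; print(len(q),q.mean(0),np.percentile(q,[1,99],axis=0))
r=cv2.minAreaRect((q[:,:2]*1000).astype(np.float32)); print(r)
# base level
mask=(P[...,2]>.008)&(P[...,2]<.056); mask[:,:228]=0;mask[:,395:]=0;mask[:178]=0;mask[275:]=0
n,l,st,ce=cv2.connectedComponentsWithStats(mask.astype(np.uint8))
i=1+np.argmax(st[1:,4]); q=P[l==i]
print('base',st[i],cv2.minAreaRect((q[:,:2]*1000).astype(np.float32)))
im=cv2.imread('pics/top0.png')[180:275,228:392]; sc=cv2.imread('pics/scene0.png')[155:265,240:370]
A=cv2.resize(im,(800,int(95*800/164)),interpolation=cv2.INTER_CUBIC)
cv2.imwrite('pics/tc.png',A)
```

```text
a {np.float64(-0.01): np.int64(4), np.float64(-0.006): np.int64(1136), np.float64(-0.002): np.int64(7484), np.float64(0.002): np.int64(2243), np.float64(0.006): np.int64(227), np.float64(0.01): np.int64(362), np.float64(0.014): np.int64(479), np.float64(0.018): np.int64(604), np.float64(0.022): np.int64(542), np.float64(0.026): np.int64(276), np.float64(0.03): np.int64(109), np.float64(0.034): np.int64(82), np.float64(0.038): np.int64(88), np.float64(0.042): np.int64(139), np.float64(0.046): np.int64(1439), np.float64(0.05): np.int64(1761), np.float64(0.054): np.int64(99), np.float64(0.058): np.int64(118), np.float64(0.062): np.int64(123), np.float64(0.066): np.int64(21), np.float64(0.07): np.int64(4), np.float64(0.074): np.int64(11), np.float64(0.078): np.int64(25), np.float64(0.082): np.int64(13), np.float64(0.086): np.int64(15), np.float64(0.09): np.int64(21), np.float64(0.094): np.int64(27), np.float64(0.098): np.int64(21), np.float64(0.102): np.int64(28), np.float64(0.106): np.int64(25), np.float64(0.11): np.int64(24), np.float64(0.114): np.int64(28), np.float64(0.118): np.int64
[... 1344 characters left out ...]
.float64(0.114): np.int64(60), np.float64(0.118): np.int64(84), np.float64(0.122): np.int64(40), np.float64(0.126): np.int64(35), np.float64(0.13): np.int64(18), np.float64(0.134): np.int64(34), np.float64(0.138): np.int64(48), np.float64(0.142): np.int64(32), np.float64(0.146): np.int64(3), np.float64(0.15): np.int64(6), np.float64(0.154): np.int64(3)}
7788 [0.55632374 0.04063715 0.0503879 ] [[ 0.48420222 -0.09444329  0.04643774]
 [ 0.63287578  0.17527719  0.05418126]]
((559.0234375, 40.17408752441406), (150.37925720214844, 273.74176025390625), 1.3688403367996216)
base [ 233  184  152   86 9783] ((558.66015625, 48.233787536621094), (170.3858184814453, 310.6036071777344), 1.3677564859390259)
```

View pics/tc.png

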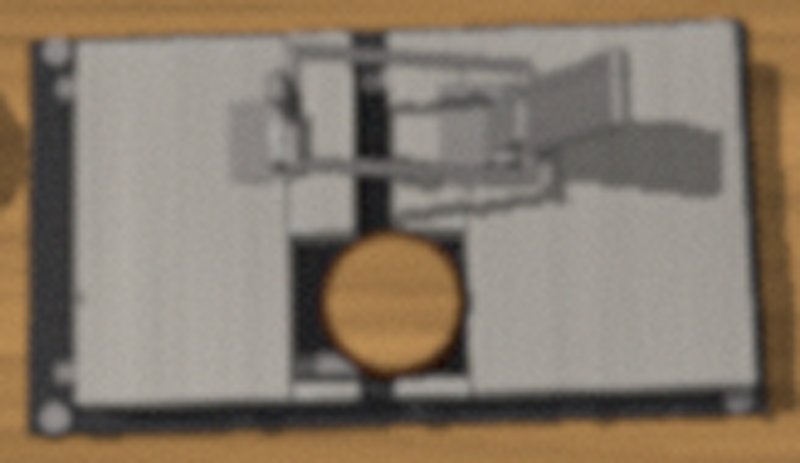

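The crop shows the loop from the lever hinge (about crop px 525) left to the crossbar over the keeper at (285,110). The handle rises to the right, ending at about (615,85).

```bash
cat >> h.py <<'E'
a_=np.radians(1.368); XM=np.array([-np.sin(a_),np.cos(a_),0]); YM=np.array([-np.cos(a_),-np.sin(a_),0]); OM=np.array([.55866,.04823,0])
RM=np.stack([XM,YM,[0,0,1]],1)
def tom(P): return (P-OM)@RM
def tow(p): return OM+RM@np.asarray(p)
E
python3 - <<'E'
from h import *
d=np.load('/tmp/i.npz')
import sys
for k in 'ab':
    Q=tom(d[k].reshape(-1,3))*1000
    m=(Q[:,0]>-140)&(Q[:,0]<110)&(Q[:,1]>-65)&(Q[:,1]<3)&(Q[:,2]>56)&(Q[:,2]<175); q=Q[m]
    print(k,len(q))
    for x in range(-140,110,6):
        w=q[(q[:,0]>=x)&(q[:,0]<x+6)]
        if len(w)>1:
            print(x,len(w),'y',np.percentile(w[:,1],[3,50,97]).round(),'z',np.percentile(w[:,2],[3,25,50,75,97]).round())
E
```

```text
a 480
-98 7 y [-47. -40. -26.] z [138. 139. 140. 142. 142.]
-92 46 y [-49. -34. -21.] z [127. 135. 138. 140. 144.]
-86 16 y [-50. -42. -24.] z [118. 121. 126. 131. 140.]
-80 15 y [-49. -39. -26.] z [108. 111. 114. 115. 120.]
-74 18 y [-50. -41. -24.] z [ 75.  98. 102. 104. 111.]
-68 16 y [-50. -44. -26.] z [ 82.  90.  92.  95. 104.]
-62 36 y [-57. -43. -11.] z [76. 78. 80. 81. 84.]
-56 21 y [-58. -45. -17.] z [58. 61. 66. 80. 85.]
-50 12 y [-59. -48. -23.] z [57. 60. 66. 84. 88.]
-44 9 y [-60. -56. -22.] z [74. 86. 89. 91. 94.]
-38 13 y [-59. -16. -10.] z [86. 88. 91. 93. 95.]
-32 13 y [-59. -55. -12.] z [89. 92. 94. 96. 98.]
-26 10 y [-59. -14. -10.] z [93. 95. 97. 98. 99.]
-20 11 y [-59. -52. -12.] z [ 94.  96. 100. 101. 102.]
-14 14 y [-59. -33. -12.] z [ 97.  98. 101. 104. 105.]
-8 13 y [-58. -53. -11.] z [100. 103. 105. 106. 109.]
-2 11 y [-59. -17. -11.] z [104. 106. 107. 108. 111.]
4 13 y [-58. -53. -11.] z [105. 108. 110. 111. 113.]
10 10 y [-58. -35. -11.] z [107. 109. 112. 114. 116.]
16 12 y [-59. -35. -11.] z [107. 112. 114. 114. 117.]
22 13 y [-59. -55. -10.] z [114. 116.
[... 806 characters left out ...]
. 95.]
-26 22 y [-54. -38.  -6.] z [57. 95. 96. 97. 99.]
-20 18 y [-54. -30.  -6.] z [ 96.  98.  98. 100. 102.]
-14 18 y [-53. -30.  -5.] z [ 98. 100. 101. 102. 105.]
-8 23 y [-53. -11.  -5.] z [101. 102. 103. 104. 106.]
-2 22 y [-55. -30.  -5.] z [103. 104. 106. 107. 109.]
4 22 y [-55. -50.  -6.] z [104. 108. 109. 111. 113.]
10 18 y [-54. -30.  -6.] z [109. 111. 111. 112. 115.]
16 20 y [-53. -10.  -6.] z [113. 114. 114. 116. 117.]
22 19 y [-53.  -9.  -6.] z [113. 116. 117. 118. 121.]
28 50 y [-55. -31.  -6.] z [117. 119. 121. 123. 138.]
34 79 y [-52. -25.  -7.] z [119. 121. 123. 155. 164.]
40 34 y [-37. -28. -18.] z [ 58.  67.  68. 158. 163.]
46 36 y [-41. -29. -19.] z [66. 67. 67. 69. 70.]
```

Emit:
{"method": "apply_moves", "body": {"deltas": [{"spin": 1, "fingers": 1}, {"spin": 1, "fingers": 1}, {"spin": 1, "fingers": 1}, {"spin": 1, "fingers": 1}, {"spin": 1, "fingers": 1}, {"spin": 1, "fingers": 1}, {"spin": 1, "fingers": 1}, {"spin": 1, "fingers": 1}, {"spin": 1, "fingers": 1}, {"spin": 1, "fingers": 1}]}}

```text
schema error: expected keys fingers, x, y, z, spin
```

Emit:
{"method": "apply_moves", "body": {"deltas": [{"spin": 1, "fingers": 1}, {"spin": 1, "fingers": 1}, {"spin": 0.2, "fingers": 1}, {"x": -0.83, "y": 0.84, "fingers": 1}, {"x": -0.83, "y": 0.84, "fingers": 1}, {"x": -0.83, "y": 0.84, "fingers": 1}, {"x": -0.83, "y": 0.84, "fingers": 1}, {"x": -0.83, "y": 0.84, "fingers": 1}, {"x": -0.83, "y": 0.84, "fingers": 1}, {"x": -0.83, "y": 0.84, "fingers": 1}]}}

```text
schema error: expected keys fingers, x, y, z, spin
```

Emit:
{"method": "apply_moves", "body": {"deltas": [{"x": -0.83, "y": 0.84, "fingers": 1}, {"x": -0.83, "y": 0.84, "fingers": 1}, {"x": -0.83, "y": 0.84, "fingers": 1}, {"x": -0.83, "y": 0.84, "fingers": 1}, {"x": -0.83, "y": 0.84, "fingers": 1}, {"x": -0.83, "y": 0.84, "fingers": 1}, {"fingers": 1}, {"fingers": 1}]}}

```text
schema error: expected keys fingers, x, y, z, spin
```

Run:
```python
from h import *
c=cap('wrist'); s=c['s']; save(c,'w0.png'); print(c['T_tool_cam'],c['fov_y'],c['cx'],c['cy'])
print(s['tcp_pos'],tom(s['tcp_pos']),s['eef_rot']@np.eye(3), RM, s['ft_force'],s['t'])
```

```text
[[-9.34221607e-06 -9.61449701e-01 -2.74980859e-01  7.04332004e-02]
 [ 9.99999772e-01 -1.94456081e-04  6.45926877e-04 -4.16243787e-04]
 [-6.74497902e-04 -2.74980790e-01  9.61449484e-01 -1.42934254e-01]
 [ 0.00000000e+00  0.00000000e+00  0.00000000e+00  1.00000000e+00]] 65.70646984690485 319.1546112664011 204.9111961840892
[0.1392585  0.50583981 0.23070534] [0.4674921  0.40835706 0.23070534] [[-9.64093059e-01  2.65564085e-01 -5.39047882e-04]
 [ 2.65564562e-01  9.64092293e-01 -1.23023113e-03]
 [ 1.92986704e-04 -1.32920931e-03 -9.99999098e-01]] [[-0.02387384 -0.99971498  0.        ]
 [ 0.99971498 -0.02387384  0.        ]
 [ 0.          0.          1.        ]] [ 0.95774943 -0.18358035  0.00661461] 0.1
```

View pics/w0.png

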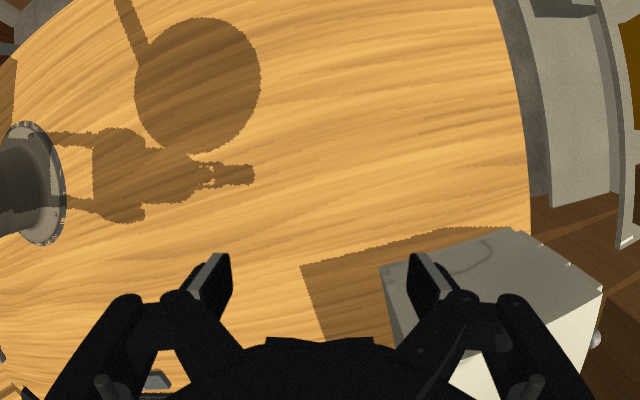

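The wrist view shows only bench, the marble block on the right (about (490,300)) and the fingers. The move calls were refused because every row needs all five keys. I'll step away from the block first, then turn.

Emit:
{"method": "apply_moves", "body": {"deltas": [{"x": 0, "y": -1, "z": 0, "spin": 0, "fingers": 1}, {"x": 0, "y": -1, "z": 0, "spin": 0, "fingers": 1}, {"x": 0, "y": 0, "z": 0, "spin": 1, "fingers": 1}, {"x": 0, "y": 0, "z": 0, "spin": 1, "fingers": 1}, {"x": 0, "y": 0, "z": 0, "spin": 1, "fingers": 1}, {"x": 0, "y": 0, "z": 0, "spin": 1, "fingers": 1}, {"x": 0, "y": 0, "z": 0, "spin": 1, "fingers": 1}, {"x": 0, "y": 0, "z": 0, "spin": 1, "fingers": 1}, {"x": 0, "y": 0, "z": 0, "spin": 1, "fingers": 1}, {"x": 0, "y": 0, "z": 0, "spin": 1, "fingers": 1}]}}

```text
t: 1.15
tcp_pos: [0.1181, 0.4289, 0.2311]
eef_rot: [[-0.444, 0.896, -0.0], [0.896, 0.444, -0.0], [-0.0, -0.0, -1.0]]
ft_force: [0.3, 0.9, -0.5]
opening: 0.999
grasp_force: 0.0
```

Emit:
{"method": "apply_moves", "body": {"deltas": [{"x": 0, "y": 0, "z": 0, "spin": 1, "fingers": 1}, {"x": 0, "y": 0, "z": 0, "spin": 1, "fingers": 1}, {"x": 0, "y": 0, "z": 0, "spin": 1, "fingers": 1}, {"x": 0, "y": 0, "z": 0, "spin": 1, "fingers": 1}, {"x": 0, "y": 0, "z": 0, "spin": 0.2, "fingers": 1}, {"x": -0.68, "y": 0.89, "z": 0, "spin": 0, "fingers": 1}, {"x": -0.68, "y": 0.89, "z": 0, "spin": 0, "fingers": 1}, {"x": -0.68, "y": 0.89, "z": 0, "spin": 0, "fingers": 1}, {"x": -0.68, "y": 0.89, "z": 0, "spin": 0, "fingers": 1}, {"x": -0.68, "y": 0.89, "z": 0, "spin": 0, "fingers": 1}]}}

```text
t: 2.15
tcp_pos: [0.3006, 0.2962, 0.2314]
eef_rot: [[-0.027, 1.0, 0.0], [1.0, 0.027, 0.0], [0.0, 0.0, -1.0]]
ft_force: [1.5, 1.3, 0.5]
opening: 1.002
grasp_force: 0.0
```

Emit:
{"method": "apply_moves", "body": {"deltas": [{"x": -0.68, "y": 0.89, "z": 0, "spin": 0, "fingers": 1}, {"x": -0.68, "y": 0.89, "z": 0, "spin": 0, "fingers": 1}, {"x": -0.68, "y": 0.89, "z": 0, "spin": 0, "fingers": 1}, {"x": -0.68, "y": 0.89, "z": 0, "spin": 0, "fingers": 1}, {"x": -0.68, "y": 0.89, "z": 0, "spin": 0, "fingers": 1}, {"x": -0.68, "y": 0.89, "z": 0, "spin": 0, "fingers": 1}, {"x": -0.68, "y": 0.89, "z": 0, "spin": 0, "fingers": 1}, {"x": -0.68, "y": 0.89, "z": 0, "spin": 0, "fingers": 1}, {"x": 0, "y": 0, "z": 0, "spin": 0, "fingers": 1}, {"x": 0, "y": 0, "z": 0, "spin": 0, "fingers": 1}]}}

```text
t: 3.15
tcp_pos: [0.5895, 0.0862, 0.2303]
eef_rot: [[-0.024, 1.0, -0.002], [1.0, 0.024, 0.0], [0.0, -0.002, -1.0]]
ft_force: [-0.1, 0.9, 0.9]
opening: 0.999
grasp_force: 0.0
```

```bash
cat >> h.py <<'E'
def wpts(c):
    h,w=c['z_map'].shape; u,v=np.meshgrid(np.arange(w)-c['cx'],np.arange(h)-c['cy']); z=c['z_map']
    r=np.hypot(u,v)+1e-9; t=r/f(c); k=np.tan(np.minimum(t,1.4))/r*z
    P=np.stack([u*k,v*k,z],-1)@c['T_tool_cam'][:3,:3].T+c['T_tool_cam'][:3,3]
    return P@c['s']['eef_rot'].T+c['s']['tcp_pos']
def st():
    s=env.read_state(); print('t',round(s['t'],2),'tcp_m',(tom(s['tcp_pos'])*1000).round(1),'F_m',(s['ft_force']@RM).round(1),'M',s['torque'].round(2),'op',round(s['opening'],3),'g',round(float(s['grasp_force']),1)); return s
E
python3 - <<'E'
from h import *
s=st(); c=cap('wrist'); save(c,'w1.png'); print(s['eef_rot'].round(3))
np.save('/tmp/w1.npy',tom(wpts(c)))
Q=tom(wpts(c)).reshape(-1,3)*1000
print('top',np.median(Q[(abs(Q[:,2]-50)<6),2]))
m=(Q[:,0]>-110)&(Q[:,0]<110)&(Q[:,1]>-65)&(Q[:,1]<3)&(Q[:,2]>56)&(Q[:,2]<168); q=Q[m]
for x in range(-110,110,4):
    w=q[(q[:,0]>=x)&(q[:,0]<x+4)]
    if len(w)>3: print(x,len(w),'y',np.percentile(w[:,1],[3,50,97]).round(),'z',np.percentile(w[:,2],[3,25,50,75,97]).round())
E
```

```text
t 3.15 tcp_m [ 37.2 -31.8 230.3] F_m [0.9 0.1 0.9] M [-0.    0.   -0.02] op 0.999 g 0.0
[[-0.024  1.    -0.002]
 [ 1.     0.024  0.   ]
 [ 0.    -0.002 -1.   ]]
top 50.32694194107292
-90 70 y [-46. -32. -18.] z [140. 141. 142. 142. 143.]
-86 216 y [-46. -32. -17.] z [135. 138. 140. 141. 143.]
-82 218 y [-46. -32. -18.] z [129. 132. 133. 135. 138.]
-78 231 y [-46. -33. -19.] z [122. 125. 127. 129. 131.]
-74 205 y [-47. -32. -18.] z [115. 118. 120. 121. 124.]
-70 222 y [-45. -32. -18.] z [108. 110. 113. 115. 118.]
-66 197 y [-45. -32. -17.] z [101. 104. 106. 108. 110.]
-62 185 y [-46. -32. -19.] z [ 95.  97.  99. 101. 103.]
-58 260 y [-52. -33. -11.] z [80. 82. 90. 93. 97.]
-54 211 y [-54. -32.  -9.] z [71. 80. 83. 86. 90.]
-50 159 y [-55. -32. -10.] z [69. 76. 79. 82. 85.]
-46 180 y [-55. -32. -10.] z [67. 69. 71. 74. 87.]
-42 141 y [-55. -33.  -9.] z [58. 65. 67. 72. 89.]
-38 29 y [-56. -51.  -8.] z [81. 89. 90. 90. 91.]
-34 32 y [-56. -32.  -7.] z [90. 91. 92. 93. 94.]
-30 37 y [-56. -13.  -8.] z [91. 93. 93. 94. 95.]
-26 32 y [-57. -32.  -8.] z [94. 95. 95. 96. 97.]
-22 36 y [-56. 
[... 300 characters left out ...]
. 108.]
2 43 y [-56. -12.  -8.] z [106. 107. 108. 109. 109.]
6 46 y [-57. -51.  -8.] z [108. 109. 110. 110. 112.]
10 49 y [-57. -51.  -7.] z [109. 110. 111. 112. 113.]
14 51 y [-57. -13.  -7.] z [111. 112. 113. 114. 115.]
18 46 y [-56. -32.  -8.] z [114. 115. 115. 116. 117.]
22 50 y [-57. -52.  -8.] z [115. 116. 117. 118. 118.]
26 48 y [-57. -32.  -7.] z [117. 118. 119. 119. 120.]
30 81 y [-56. -26.  -8.] z [118. 120. 121. 122. 123.]
34 307 y [-55. -32. -10.] z [119. 121. 122. 123. 163.]
38 236 y [-38. -32. -24.] z [ 68. 133. 149. 162. 164.]
42 123 y [-43. -32. -21.] z [ 67.  68.  68.  69. 162.]
46 95 y [-44. -33. -21.] z [66. 67. 68. 68. 69.]
50 49 y [-43. -32. -21.] z [64. 66. 67. 68. 69.]
```

View pics/w1.png

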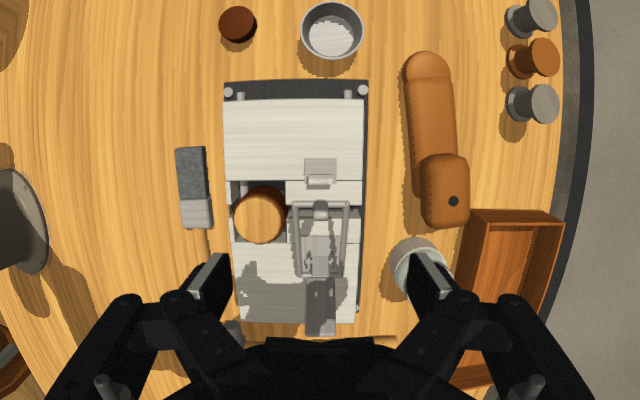

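The wrist view shows the latch centred between the fingers: keeper at (320,172), crossbar at (320,204), tab end at (320,212), handle at (320,300). The jar is at (418,268), outside the right finger.

Run:
```python
from h import *
G=np.load('/tmp/w1.npy')*1000; Q=G.reshape(-1,3)
def sel(x0,x1,y0,y1,z0,z1): 
    m=(Q[:,0]>x0)&(Q[:,0]<x1)&(Q[:,1]>y0)&(Q[:,1]<y1)&(Q[:,2]>z0)&(Q[:,2]<z1); return Q[m]
t=sel(25,60,-42,-22,126,170)
for z in range(126,170,4):
    w=t[(t[:,2]>=z)&(t[:,2]<z+4)]
    if len(w): print('tab',z,len(w),np.percentile(w[:,0],[5,50,95]).round(1),np.percentile(w[:,1],[3,97]).round(1))
l=sel(-34,28,-62,-2,85,125); p=np.polyfit(l[:,0],l[:,2],1); print('loop',p,np.arctan(p[0]),np.polyval(p,35))
b=sel(25,45,-52,-40,105,130); b2=sel(25,45,-24,-12,105,130)
for w in(b,b2): print('bar',np.percentile(w,[3,50,97],axis=0).round(1))
h=sel(-84,-62,-40,-24,95,140); p=np.polyfit(h[:,2],h[:,0],1); print('handle x(z)',p,np.arctan2(1,-p[0]), 'x at z66',np.polyval(p,66))
k=sel(30,75,-45,-18,54,74)
for y in range(-50,-14,3):
    w=k[(k[:,1]>=y)&(k[:,1]<y+3)&(k[:,2]>64.5)]
    if len(w): print('keep',y,len(w),np.percentile(w[:,0],[2,98]).round(1),np.median(w[:,2]).round(1))
u=G[165:190,320]; print(u.round(0)[:, [0,2]].tolist())
```

```text
tab 126 11 [37.9 39.7 39.8] [-37.1 -27.1]
tab 130 8 [39.3 39.8 40. ] [-37.  -27.7]
tab 134 12 [38.7 40.4 40.7] [-35.8 -26.8]
tab 138 13 [39.6 40.8 41.2] [-37.  -27.9]
tab 142 24 [40.1 40.9 41.6] [-36.4 -27.4]
tab 146 13 [39.6 41.2 41.4] [-37.1 -27.2]
tab 150 12 [40.2 41.5 41.7] [-37.3 -28. ]
tab 154 18 [39.2 41.8 42.2] [-37.3 -26. ]
tab 158 73 [35.1 40.4 42.4] [-37.3 -25.7]
tab 162 94 [36.1 38.5 42.1] [-36.5 -27.8]
loop [  0.45140432 105.99433254] 0.4240211459152272 121.79348373803633
bar [[ 28.7 -51.8 117.7]
 [ 35.8 -46.7 121.7]
 [ 37.8 -40.2 122.9]]
bar [[ 29.  -23.9 118.7]
 [ 35.6 -17.6 121.6]
 [ 38.  -12.1 123. ]]
handle x(z) [-0.5717595  -3.49679436] 1.0514007760414765 x at z66 -41.23292160570231
keep -44 32 [41.7 51.4] 67.7
keep -41 32 [41.6 51.4] 68.2
keep -38 33 [41.7 51.6] 67.8
keep -35 32 [41.5 51.4] 67.5
keep -32 31 [41.6 51.5] 67.7
keep -29 33 [41.6 51.5] 67.8
keep -26 32 [41.7 51.4] 67.8
keep -23 33 [41.6 51.6] 67.7
[[58.0, 51.0], [58.0, 53.0], [57.0, 53.0], [55.0, 52.0], [54.0, 53.0], [53.0, 53.0], [52.0, 53.0], [51.0, 53.0], [50.0, 53.0], [51.0, 64.0], [51.0, 68.0], [50.0, 68.0], [49.0, 67.0], [48.0, 68.0], [47.0, 68.0], [46.0, 67.0], [45.0, 67.0], [44.0, 68.0], [43.0, 69.0], [107.0, 373.0], [37.0, 50.0], [36.0, 50.0], [35.0, 50.0], [33.0, 50.0], [32.0, 50.0]]
```

Emit:
{"method": "apply_moves", "body": {"deltas": [{"x": 0, "y": 0, "z": 0.5, "spin": 0, "fingers": 0}, {"x": 0, "y": 0, "z": 0.5, "spin": 0, "fingers": 0}, {"x": 0, "y": 0, "z": 0.5, "spin": 0, "fingers": 0}, {"x": 0, "y": 0, "z": 0.5, "spin": 0, "fingers": -0.2}, {"x": 0, "y": 0, "z": 0.48, "spin": 0, "fingers": -0.2}, {"x": 0, "y": 0, "z": 0, "spin": 0, "fingers": -0.2}, {"x": 0, "y": 0, "z": 0, "spin": 0, "fingers": -0.4}, {"x": 0, "y": 0, "z": 0, "spin": 0, "fingers": -0.4}]}}

```text
t: 4.0
tcp_pos: [0.5899, 0.0874, 0.1336]
eef_rot: [[-0.025, 1.0, 0.002], [1.0, 0.025, 0.0], [0.0, 0.002, -1.0]]
ft_force: [-0.2, 0.1, -0.3]
opening: 0.296
grasp_force: 0.0
```

Emit:
{"method": "apply_moves", "body": {"deltas": [{"x": 0, "y": 0, "z": 0, "spin": 0, "fingers": -1}, {"x": 0, "y": 0, "z": 0, "spin": 0, "fingers": -1}, {"x": 0, "y": 0, "z": 0, "spin": 0, "fingers": -1}, {"x": 0, "y": 0, "z": 0, "spin": 0, "fingers": -1}, {"x": 0, "y": 0, "z": 0, "spin": 0, "fingers": -1}]}}

```text
t: 4.5
tcp_pos: [0.5903, 0.0875, 0.1331]
eef_rot: [[-0.025, 1.0, 0.003], [1.0, 0.025, 0.001], [0.001, 0.003, -1.0]]
ft_force: [2.7, 4.8, 5.8]
opening: 0.124
grasp_force: 58.9
```

```bash
python3 -c "
from h import *
st()"
```

```text
t 4.5 tcp_m [ 38.5 -32.5 133.1] F_m [ 4.8 -2.8  5.8] M [ 0.51 -0.26  0.01] op 0.124 g 58.9
```

Emit:
{"method": "apply_moves", "body": {"deltas": [{"x": 0.06, "y": 0, "z": 0, "spin": 0, "fingers": -1}, {"x": 0.06, "y": 0, "z": 0, "spin": 0, "fingers": -1}, {"x": 0.06, "y": 0, "z": 0, "spin": 0, "fingers": -1}, {"x": 0.06, "y": 0, "z": 0, "spin": 0, "fingers": -1}, {"x": 0.06, "y": 0, "z": 0, "spin": 0, "fingers": -1}]}}

```text
t: 5.0
tcp_pos: [0.5897, 0.0953, 0.1309]
eef_rot: [[-0.024, 1.0, -0.0], [1.0, 0.024, -0.006], [-0.006, -0.0, -1.0]]
ft_force: [5.7, -10.5, -5.6]
opening: 0.125
grasp_force: 58.5
```

```bash
python3 -c "
from h import *
st()"
```

```text
t 5.0 tcp_m [ 46.3 -32.2 130.9] F_m [-10.6  -5.5  -5.6] M [-2.09 -0.96 -0.01] op 0.125 g 58.5
```

Emit:
{"method": "apply_moves", "body": {"deltas": [{"x": 0.05, "y": 0, "z": 0, "spin": 0, "fingers": -1}, {"x": 0.05, "y": 0, "z": 0, "spin": 0, "fingers": -1}, {"x": 0.05, "y": 0, "z": 0, "spin": 0, "fingers": -1}, {"x": 0, "y": 0, "z": 0, "spin": 0, "fingers": -1}]}}

```text
t: 5.4
tcp_pos: [0.5897, 0.1018, 0.1312]
eef_rot: [[-0.024, 1.0, 0.0], [1.0, 0.024, -0.005], [-0.005, 0.0, -1.0]]
ft_force: [4.5, -9.7, -2.4]
opening: 0.125
grasp_force: 58.8
```

```bash
python3 -c "
from h import *
st(); c=cap('wrist'); save(c,'w2.png'); Q=tom(wpts(c)).reshape(-1,3)*1000
def sel(x0,x1,y0,y1,z0,z1): 
    m=(Q[:,0]>x0)&(Q[:,0]<x1)&(Q[:,1]>y0)&(Q[:,1]<y1)&(Q[:,2]>z0)&(Q[:,2]<z1); return Q[m]
l=sel(-30,28,-62,-2,85,125); p=np.polyfit(l[:,0],l[:,2],1); print('loop',p,np.arctan(p[0]))
for w in (sel(30,70,-52,-40,100,130),sel(30,70,-24,-12,100,130)): print('bar',len(w),np.percentile(w,[3,50,97],axis=0).round(1))
h=sel(-90,-20,-40,-24,90,140); p=np.polyfit(h[:,2],h[:,0],1); print('handle',len(h),p,np.arctan2(1,-p[0]))
"
```

```text
t 5.4 tcp_m [ 52.8 -32.3 131.2] F_m [-9.8 -4.3 -2.4] M [-1.8  -0.81  0.05] op 0.125 g 58.8Traceback (most recent call last):
  File "<string>", line 6, in <module>
    l=sel(-30,28,-62,-2,85,125); p=np.polyfit(l[:,0],l[:,2],1); print('loop',p,np.arctan(p[0]))
                                   ~~~~~~~~~~^^^^^^^^^^^^^^^^^
    raise TypeError("expected non-empty vector for x")
TypeError: expected non-empty vector for x
```

Emit:
{"method": "apply_moves", "body": {"deltas": [{"x": 0.05, "y": 0, "z": 0, "spin": 0, "fingers": -1}, {"x": 0.05, "y": 0, "z": 0, "spin": 0, "fingers": -1}, {"x": 0, "y": 0, "z": 0, "spin": 0, "fingers": -1}]}}

```text
t: 5.75
tcp_pos: [0.5896, 0.1057, 0.1312]
eef_rot: [[-0.024, 1.0, 0.0], [1.0, 0.024, -0.005], [-0.005, 0.0, -1.0]]
ft_force: [4.9, -8.5, -3.2]
opening: 0.124
grasp_force: 58.7
```

Emit:
{"method": "apply_moves", "body": {"deltas": [{"x": 0.05, "y": 0, "z": 0, "spin": 0, "fingers": -1}, {"x": 0, "y": 0, "z": 0, "spin": 0, "fingers": -1}]}}

```text
t: 5.95
tcp_pos: [0.5895, 0.1072, 0.131]
eef_rot: [[-0.024, 1.0, 0.0], [1.0, 0.024, -0.006], [-0.006, -0.0, -1.0]]
ft_force: [4.8, -11.4, -4.4]
opening: 0.124
grasp_force: 58.6
```

```bash
python3 -c "
from h import *
st(); c=cap('scene'); save(c,'s2.png',(230,140,390,260),5)"
```

```text
t 5.95 tcp_m [ 58.2 -32.3 131. ] F_m [-11.5  -4.5  -4.4] M [-2.22 -0.91  0.04] op 0.124 g 58.6
```

View pics/s2.png

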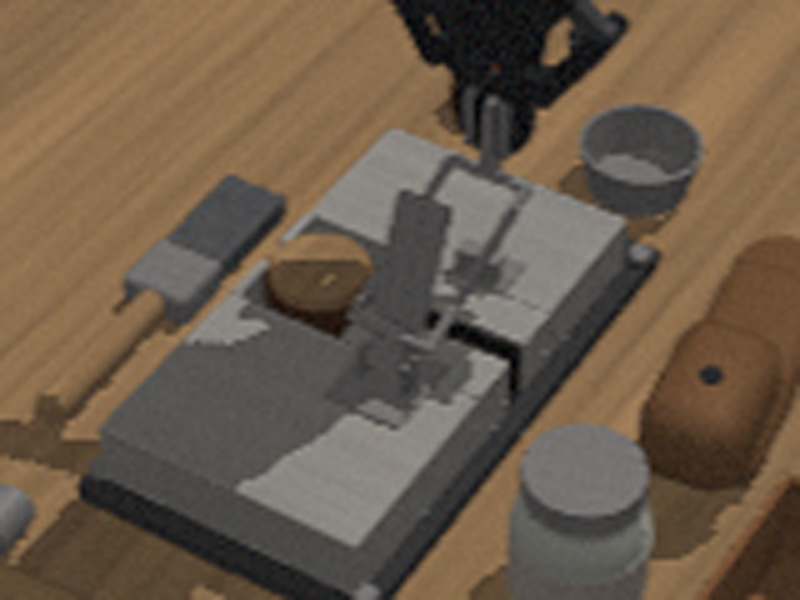

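The scene view shows the fingers holding the tab (crop (490,130)). The loop is up, and the lever (crop (415,250)) is swung past upright toward the keeper. Next I'll measure the lever angle from depth.

```bash
cat >> h.py <<'E'
def lever():
    c=cap('scene'); Q=tom(pts(c)).reshape(-1,3)*1000
    m=(Q[:,0]>-100)&(Q[:,0]<5)&(Q[:,1]>-46)&(Q[:,1]<-30)&(Q[:,2]>95)&(Q[:,2]<150); h=Q[m]
    w=h
    for _ in range(3):
        p=np.polyfit(w[:,2],w[:,0],1); r=np.abs(np.polyval(p,h[:,2])-h[:,0]); w=h[r<max(3,2*np.median(r))]
    print('lever',len(w),np.arctan2(1,-p[0]).round(3),'x@140',np.polyval(p,140).round(1),'zmax',np.percentile(w[:,2],98).round(1))
E
python3 -c "
from h import *
lever();st()"
```

```text
lever 124 2.005 x@140 -16.9 zmax 146.5
t 6.05 tcp_m [ 58.2 -32.3 131. ] F_m [-12.5  -4.4  -4.9] M [-2.12 -0.91  0.08] op 0.127 g 58.6
```

Emit:
{"method": "apply_moves", "body": {"deltas": [{"x": 0.05, "y": 0, "z": 0, "spin": 0, "fingers": -1}, {"x": 0, "y": 0, "z": 0, "spin": 0, "fingers": -1}]}}

```text
t: 6.25
tcp_pos: [0.5894, 0.1076, 0.1304]
eef_rot: [[-0.024, 1.0, -0.001], [1.0, 0.024, -0.008], [-0.008, -0.001, -1.0]]
ft_force: [6.0, -15.9, -8.5]
opening: 0.129
grasp_force: 58.7
```

```bash
python3 -c "
from h import *
lever();st()"
```

```text
lever 125 2.008 x@140 -17.1 zmax 146.7
t 6.3 tcp_m [ 58.7 -32.2 130.5] F_m [-17.   -6.5  -7.1] M [-3.12 -1.09  0.06] op 0.125 g 58.7
```

Emit:
{"method": "apply_moves", "body": {"deltas": [{"x": 0.07, "y": 0, "z": 0.127, "spin": 0, "fingers": -1}, {"x": 0.077, "y": 0, "z": 0.127, "spin": 0, "fingers": -1}, {"x": 0.066, "y": 0, "z": 0.136, "spin": 0, "fingers": -1}, {"x": 0.066, "y": 0, "z": 0.136, "spin": 0, "fingers": -1}, {"x": 0, "y": 0, "z": 0, "spin": 0, "fingers": -1}]}}

```text
t: 6.8
tcp_pos: [0.5892, 0.1221, 0.1101]
eef_rot: [[-0.024, 1.0, 0.001], [1.0, 0.024, -0.003], [-0.003, 0.0, -1.0]]
ft_force: [3.8, -5.5, -0.7]
opening: 0.128
grasp_force: 59.6
```

```bash
python3 -c "
from h import *
lever();st()"
```

```text
lever 115 2.012 x@140 -17.0 zmax 147.0
t 6.85 tcp_m [ 73.  -32.3 110.4] F_m [-5.9 -3.9  0.2] M [-1.23 -0.71 -0.09] op 0.125 g 59.6
```

Emit:
{"method": "apply_moves", "body": {"deltas": [{"x": 0.03, "y": 0, "z": 0.14, "spin": 0, "fingers": -1}, {"x": 0.03, "y": 0, "z": 0.14, "spin": 0, "fingers": -1}, {"x": 0.035, "y": 0, "z": 0.15, "spin": 0, "fingers": -1}, {"x": 0, "y": 0, "z": 0, "spin": 0, "fingers": -1}]}}

```text
t: 7.25
tcp_pos: [0.589, 0.1282, 0.0932]
eef_rot: [[-0.025, 1.0, 0.001], [1.0, 0.025, 0.0], [0.0, 0.001, -1.0]]
ft_force: [5.1, 0.2, 2.5]
opening: 0.125
grasp_force: 60.0
```

```bash
cat >> h.py <<'E'
def bar():
    c=cap('scene'); Q=tom(pts(c)).reshape(-1,3)*1000
    m=(Q[:,0]>-35)&(Q[:,0]<80)&(Q[:,2]>72)&(Q[:,2]<135)
    l=Q[m&(Q[:,1]>-65)&(Q[:,1]<-50)&(Q[:,0]<45)]
    if len(l)>5: p=np.polyfit(l[:,0],l[:,2],1); print('side',len(l),'phi',np.arctan(p[0]).round(3),'z@0',p[1].round(1))
    m=(Q[:,0]>25)&(Q[:,0]<80)&(Q[:,2]>55)&(Q[:,2]<135)
    for y0,y1 in((-55,-47),(-25,-15)):
        w=Q[m&(Q[:,1]>y0)&(Q[:,1]<y1)]; w=w[w[:,0]>np.percentile(w[:,0],80)] if len(w)>5 else w
        if len(w): print('bar end',len(w),np.median(w,0).round(1),w.max(0).round(1))
    return c
E
python3 -c "
from h import *
lever();st();c=bar();save(c,'s3.png',(270,140,370,215),8)"
```

```text
lever 123 1.998 x@140 -17.2 zmax 146.7
t 7.3 tcp_m [ 79.1 -32.3  93.4] F_m [ 0.  -5.   2.9] M [-0.36 -0.78 -0.  ] op 0.124 g 60.0
side 62 phi -0.073 z@0 86.4
bar end 8 [ 77.7 -51.7 117.4] [ 79.1 -50.4 131. ]
bar end 8 [ 70.9 -17.8 114.5] [ 72.7 -17.  125.2]
```

View pics/s3.png

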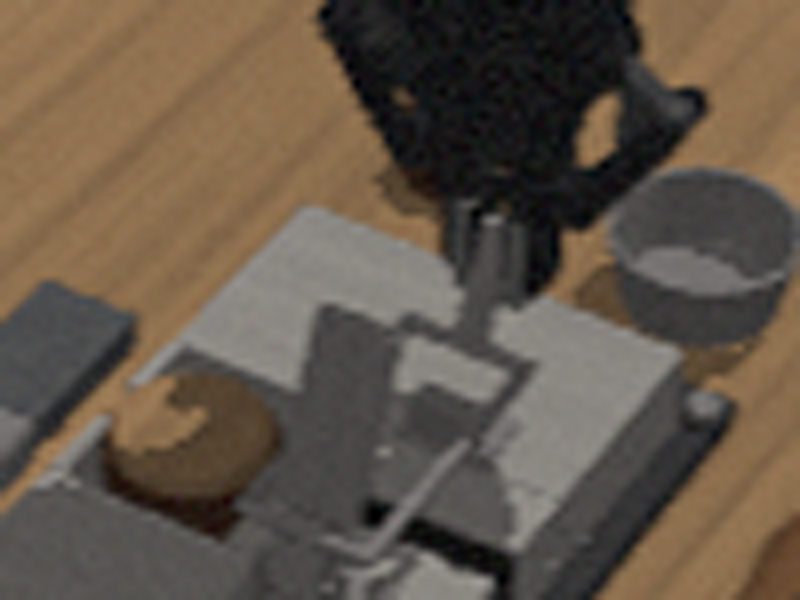

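The scene view shows the loop nearly level just above the keeper, with the tab still in the fingers (crop (490,270)). The crossbar is at about crop (460,345), and the lever is at its stop.

Emit:
{"method": "apply_moves", "body": {"deltas": [{"x": 0.05, "y": 0, "z": 0.1, "spin": 0, "fingers": -1}, {"x": 0.02, "y": 0, "z": 0.1, "spin": 0, "fingers": -1}, {"x": 0, "y": 0, "z": 0, "spin": 0, "fingers": -1}]}}

```text
t: 7.65
tcp_pos: [0.5889, 0.1306, 0.0852]
eef_rot: [[-0.025, 1.0, 0.001], [1.0, 0.025, -0.0], [-0.0, 0.001, -1.0]]
ft_force: [5.5, -0.4, 2.7]
opening: 0.123
grasp_force: 59.0
```

```bash
python3 -c "
from h import *
lever();st()"
```

```text
lever 114 2.008 x@140 -17.7 zmax 145.9
t 7.7 tcp_m [ 81.5 -32.3  85.4] F_m [-1.  -5.6  2.6] M [-0.67 -0.82 -0.02] op 0.125 g 59.1
```

Emit:
{"method": "apply_moves", "body": {"deltas": [{"x": 0.02, "y": 0, "z": 0.09, "spin": 0, "fingers": -1}, {"x": 0.01, "y": 0, "z": 0.0, "spin": 0, "fingers": -1}]}}

```text
t: 7.9
tcp_pos: [0.5889, 0.1314, 0.0816]
eef_rot: [[-0.025, 1.0, 0.001], [1.0, 0.025, -0.001], [-0.001, 0.001, -1.0]]
ft_force: [5.4, -5.1, 0.8]
opening: 0.129
grasp_force: 58.5
```

```bash
python3 -c "
from h import *
lever();st()"
```

```text
lever 109 1.999 x@140 -17.3 zmax 145.9
t 7.95 tcp_m [ 82.4 -32.2  81.6] F_m [-2.8 -6.4  0.9] M [-0.78 -0.97  0.02] op 0.126 g 58.6
```

Emit:
{"method": "apply_moves", "body": {"deltas": [{"x": 0.01, "y": 0, "z": 0.09, "spin": 0, "fingers": -1}, {"x": 0, "y": 0, "z": 0, "spin": 0, "fingers": -1}]}}

```text
t: 8.15
tcp_pos: [0.5889, 0.132, 0.078]
eef_rot: [[-0.025, 1.0, 0.001], [1.0, 0.025, -0.0], [-0.001, 0.001, -1.0]]
ft_force: [6.1, -1.4, 1.6]
opening: 0.123
grasp_force: 58.4
```

Emit:
{"method": "apply_moves", "body": {"deltas": [{"x": 0.01, "y": 0, "z": 0.09, "spin": 0, "fingers": -1}, {"x": 0, "y": 0, "z": 0, "spin": 0, "fingers": -1}]}}

```text
t: 8.35
tcp_pos: [0.5889, 0.1326, 0.0745]
eef_rot: [[-0.025, 1.0, 0.001], [1.0, 0.025, -0.0], [-0.0, 0.001, -1.0]]
ft_force: [6.0, -1.5, 2.6]
opening: 0.126
grasp_force: 58.4
```

```bash
python3 -c "
from h import *
lever();st()"
```

```text
lever 122 2.01 x@140 -17.0 zmax 146.0
t 8.4 tcp_m [ 83.6 -32.2  74.6] F_m [-1.5 -5.8  2.3] M [-0.59 -1.01  0.01] op 0.123 g 58.4
```

Emit:
{"method": "apply_moves", "body": {"deltas": [{"x": 0, "y": 0, "z": 0.07, "spin": 0, "fingers": -1}, {"x": 0, "y": 0, "z": 0.06, "spin": 0, "fingers": -1}, {"x": 0, "y": 0, "z": 0, "spin": 0, "fingers": -1}]}}

```text
t: 8.7
tcp_pos: [0.5889, 0.1331, 0.0694]
eef_rot: [[-0.025, 1.0, 0.001], [1.0, 0.025, 0.001], [0.001, 0.001, -1.0]]
ft_force: [4.8, 0.7, 2.5]
opening: 0.127
grasp_force: 58.4
```

```bash
python3 -c "
from h import *
lever();st();c=bar();save(c,'s4.png',(290,150,350,195),13)"
```

```text
lever 115 2.025 x@140 -16.8 zmax 146.3
t 8.75 tcp_m [ 84.1 -32.2  69.5] F_m [ 0.3 -5.9  2.2] M [-0.29 -0.91  0.05] op 0.124 g 58.4
side 41 phi -0.315 z@0 78.0
bar end 11 [ 78.1 -52.8  99.6] [ 79.7 -47.6 124. ]
bar end 12 [ 76.3 -18.   93.9] [ 78.5 -15.1 130.2]
```

View pics/s4.png

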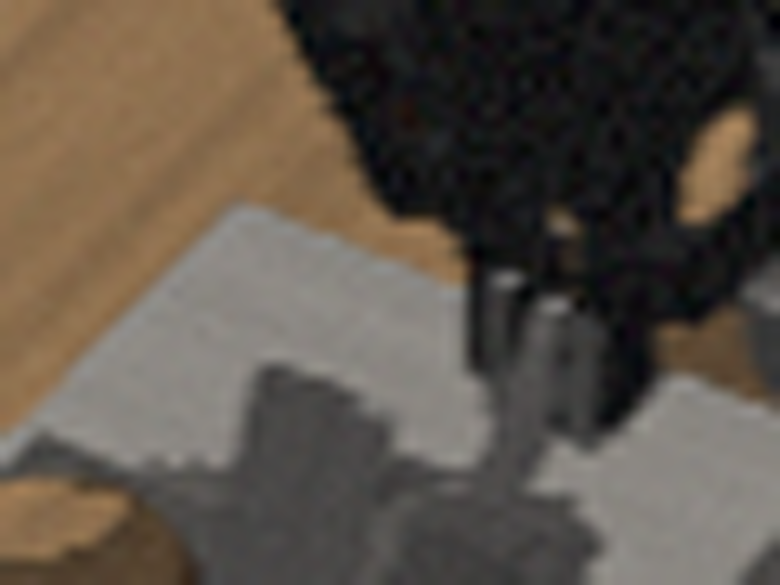

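The scene view shows the tab still between the pads (crop (550,370)) and the loop down at the hook, now mostly hidden behind the lever. I'll feel downward for the foot plate in small steps.

Emit:
{"method": "apply_moves", "body": {"deltas": [{"x": 0, "y": 0, "z": 0.05, "spin": 0, "fingers": -1}, {"x": 0, "y": 0, "z": 0, "spin": 0, "fingers": -1}]}}

```text
t: 9.0
tcp_pos: [0.5888, 0.1332, 0.0675]
eef_rot: [[-0.025, 1.0, 0.001], [1.0, 0.025, 0.001], [0.001, 0.001, -1.0]]
ft_force: [6.0, 0.8, 2.2]
opening: 0.123
grasp_force: 58.4
```

Emit:
{"method": "apply_moves", "body": {"deltas": [{"x": 0, "y": 0, "z": 0.04, "spin": 0, "fingers": -1}, {"x": 0, "y": 0, "z": 0, "spin": 0, "fingers": -1}]}}

```text
t: 9.2
tcp_pos: [0.5889, 0.1333, 0.0659]
eef_rot: [[-0.025, 1.0, 0.001], [1.0, 0.025, 0.001], [0.001, 0.001, -1.0]]
ft_force: [6.4, 2.1, 1.9]
opening: 0.122
grasp_force: 58.4
```

```bash
python3 -c "
from h import *
lever();st();bar()"
```

```text
lever 111 1.999 x@140 -17.5 zmax 146.6
t 9.25 tcp_m [ 84.3 -32.2  65.9] F_m [ 1.5 -6.   2.5] M [-0.12 -0.96  0.01] op 0.123 g 58.4
side 31 phi -0.242 z@0 75.4
bar end 13 [ 78.3 -52.8 103.1] [ 79.9 -47.6 120.1]
bar end 12 [ 76.3 -18.   89.9] [ 79.4 -15.5 116.3]
```

Emit:
{"method": "apply_moves", "body": {"deltas": [{"x": 0, "y": 0, "z": 0.04, "spin": 0, "fingers": -1}, {"x": 0, "y": 0, "z": 0, "spin": 0, "fingers": -1}]}}

```text
t: 9.5
tcp_pos: [0.5889, 0.1333, 0.0643]
eef_rot: [[-0.025, 1.0, 0.001], [1.0, 0.025, 0.001], [0.001, 0.001, -1.0]]
ft_force: [5.9, 1.1, 2.5]
opening: 0.124
grasp_force: 58.4
```

Emit:
{"method": "apply_moves", "body": {"deltas": [{"x": 0, "y": 0, "z": 0.04, "spin": 0, "fingers": -1}, {"x": 0, "y": 0, "z": 0, "spin": 0, "fingers": -1}]}}

```text
t: 9.7
tcp_pos: [0.5888, 0.1334, 0.0627]
eef_rot: [[-0.025, 1.0, 0.001], [1.0, 0.025, 0.001], [0.001, 0.001, -1.0]]
ft_force: [5.2, 1.9, 3.0]
opening: 0.122
grasp_force: 58.4
```

Emit:
{"method": "apply_moves", "body": {"deltas": [{"x": 0, "y": 0, "z": 0.04, "spin": 0, "fingers": -1}, {"x": 0, "y": 0, "z": 0, "spin": 0, "fingers": -1}]}}

```text
t: 9.9
tcp_pos: [0.5889, 0.1334, 0.0611]
eef_rot: [[-0.025, 1.0, 0.001], [1.0, 0.025, 0.001], [0.001, 0.001, -1.0]]
ft_force: [5.8, 2.1, 2.8]
opening: 0.12
grasp_force: 58.4
```

```bash
python3 -c "
from h import *
lever();st();bar()
c=cap('wrist');save(c,'w3.png'); Q=tom(wpts(c)).reshape(-1,3)*1000
m=(Q[:,0]>40)&(Q[:,0]<110)&(Q[:,1]>-62)&(Q[:,1]<0)&(Q[:,2]>52.5)&(Q[:,2]<70); q=Q[m]
for y in range(-62,0,4):
    w=q[(q[:,1]>=y)&(q[:,1]<y+4)]
    if len(w)>2: print(y,len(w),np.percentile(w[:,0],[3,50,97]).round(1),np.percentile(w[:,2],[3,50,97]).round(1))
"
```

```text
lever 110 2.003 x@140 -16.8 zmax 146.0
t 9.95 tcp_m [ 84.4 -32.2  61.2] F_m [ 1.2 -5.6  2.4] M [-0.15 -0.92  0.1 ] op 0.123 g 58.4
side 26 phi -0.387 z@0 72.3
bar end 13 [ 77.9 -50.8  86.2] [ 79.9 -47.6 130.4]
bar end 12 [ 76.3 -18.5  82.7] [ 79.7 -15.8 122.6]
-50 14 [90.9 91.5 91.9] [68.2 68.9 69.8]
-46 19 [90.6 91.8 95.6] [65.8 68.  69.3]
-42 105 [41.9 47.3 95.6] [65.7 67.9 69.6]
-38 203 [42.1 47.9 95. ] [54.5 67.3 68.9]
-34 180 [42.1 48.1 59.9] [55.1 67.4 69.4]
-30 189 [42.3 48.  60.6] [54.  67.4 68.9]
-26 168 [42.2 48.2 95.5] [54.5 67.6 69.3]
-22 34 [41.6 95.3 95.7] [65.2 67.8 69.7]
-18 23 [90.7 91.2 91.8] [67.4 68.7 69.9]
```

```bash
python3 -c "
import cv2;p=cv2.imread('pics/w3.png')[200:350,220:420];cv2.imwrite('pics/w3c.png',cv2.resize(p,None,fx=4,fy=4,interpolation=cv2.INTER_CUBIC))"
```

```text
(no output)
```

View pics/w3c.png

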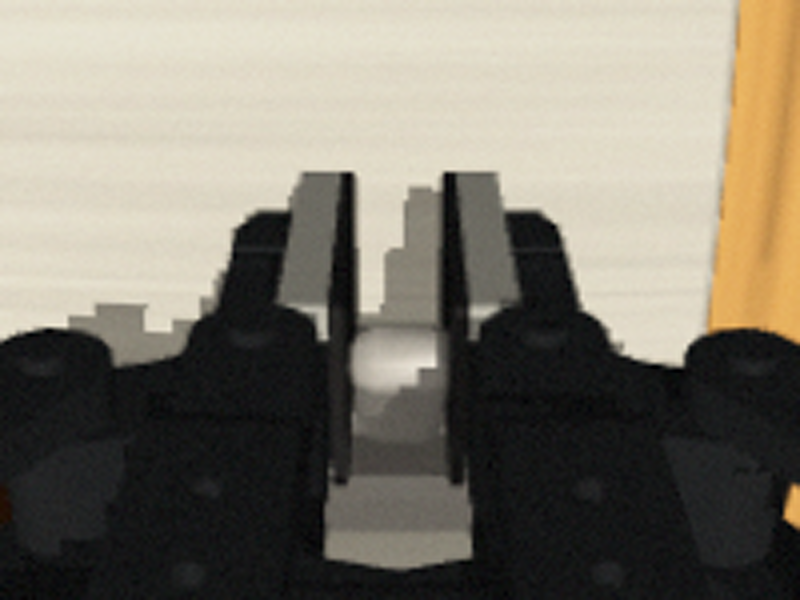

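The close wrist view shows the tab between the pads (crop (400,380)) and the keeper's lip below it (crop (400,540)). I'll read depth down the centre column.

```bash
python3 -c "
from h import *
st();c=cap('wrist'); G=tom(wpts(c))*1000
for col in (313,320,327): print(col,[(r,*G[r,col,[0,2]].round(1).tolist()) for r in range(276,344,2)])
"
```

```text
t 10.05 tcp_m [ 84.4 -32.2  61.2] F_m [ 1.5 -6.4  3.1] M [-0.12 -0.98  0.03] op 0.127 g 58.4
313 [(276, 68.3, 50.0), (278, 67.3, 50.5), (280, 65.3, 49.4), (282, 86.0, 87.4), (284, 86.4, 89.8), (286, 85.7, 90.3), (288, 84.6, 90.0), (290, 84.2, 91.1), (292, 83.4, 91.4), (294, 81.8, 90.5), (296, 81.1, 91.0), (298, 80.6, 91.8), (300, 76.8, 87.6), (302, 72.2, 82.4), (304, 67.7, 77.5), (306, 61.5, 70.3), (308, 58.3, 67.4), (310, 46.5, 52.7), (312, 47.2, 55.7), (314, 47.3, 57.8), (316, 51.5, 65.5), (318, 51.0, 66.7), (320, 50.0, 67.2), (322, 48.9, 67.5), (324, 47.6, 67.7), (326, 45.9, 67.4), (328, 44.5, 67.5), (330, 44.3, 68.9), (332, 42.2, 68.2), (334, 25.9, 50.3), (336, 24.6, 50.8), (338, 22.3, 50.2), (340, 20.9, 50.5), (342, 93.8, 135.7)]
320 [(276, 68.1, 49.6), (278, 66.6, 49.4), (280, 66.5, 51.5), (282, 86.1, 87.5), (284, 85.6, 88.4), (286, 85.8, 90.4), (288, 85.3, 91.2), (290, 84.8, 92.0), (292, 83.2, 91.1), (294, 82.6, 91.7), (296, 81.7, 91.9), (298, 80.0, 90.8), (300, 77.0, 87.9), (302, 73.2, 83.9), (304, 68.2, 78.2), (306, 63.0, 72.4), (308, 59.9, 69.7), (310, 53.8, 63.0), (312, 46
[... 248 characters left out ...]
3, 50.1), (340, 20.5, 50.1), (342, 94.6, 136.6)]
327 [(276, 68.8, 50.8), (278, 67.3, 50.6), (280, 65.2, 49.2), (282, 86.1, 87.5), (284, 85.9, 88.9), (286, 85.4, 89.7), (288, 84.4, 89.8), (290, 84.4, 91.3), (292, 83.3, 91.3), (294, 83.3, 92.9), (296, 82.4, 93.0), (298, 80.7, 92.1), (300, 77.5, 88.7), (302, 73.6, 84.5), (304, 67.7, 77.5), (306, 61.1, 69.7), (308, 55.8, 63.9), (310, 47.8, 54.5), (312, 47.8, 56.5), (314, 47.1, 57.6), (316, 51.2, 65.1), (318, 51.5, 67.3), (320, 51.0, 68.6), (322, 49.1, 67.8), (324, 46.7, 66.6), (326, 46.5, 68.1), (328, 45.4, 68.6), (330, 43.8, 68.4), (332, 41.8, 67.8), (334, 26.0, 50.5), (336, 23.7, 49.8), (338, 22.2, 50.0), (340, 20.5, 50.1), (342, 94.0, 136.0)]
```

```bash
cat >> h.py <<'E'
def tab():
    "bar position from tab seen by wrist camera"
    c=cap('wrist'); G=tom(wpts(c))*1000; Q=G[276:312,314:327].reshape(-1,3)
    e=Q[(Q[:,2]>85)]; r=e[:,2]-e[:,0]   # end face spans
    A=Q[(Q[:,2]>66)&(Q[:,2]<90)]; s=A[(A[:,0]<e[:,0].min()+1)]
    p=np.polyfit(s[:,2],s[:,0],1); th=np.arctan(p[0]); n=np.array([np.cos(th),-np.sin(th)]); u=np.array([np.sin(th),np.cos(th)])
    o=np.median(s[:,[0,2]],0)+4*n; L=np.percentile((e[:,[0,2]]-o)@u,95)
    print('tab lean',th.round(3),'phi',(.5-th).round(3),'n',len(s),'bar',(o+u*(L-44)).round(1),'wall x',G[312:315,316:325,0].mean().round(1),'lip edge',G[317:319,316:325,0].max().round(1))
E
python3 -c "
from h import *
tab();tab()"
```

```text
tab lean 0.741 phi -0.241 n 110 bar [55.6 58.5] wall x 47.3 lip edge 52.0
tab lean 0.74 phi -0.24 n 104 bar [55.7 58.5] wall x 47.3 lip edge 52.2
```

Emit:
{"method": "apply_moves", "body": {"deltas": [{"x": -0.03, "y": 0, "z": 0, "spin": 0, "fingers": -1}, {"x": -0.03, "y": 0, "z": 0, "spin": 0, "fingers": -1}, {"x": 0, "y": 0, "z": 0, "spin": 0, "fingers": -1}]}}

```text
t: 10.5
tcp_pos: [0.5888, 0.133, 0.0614]
eef_rot: [[-0.024, 1.0, 0.002], [1.0, 0.024, 0.004], [0.004, 0.002, -1.0]]
ft_force: [5.8, 10.3, 3.4]
opening: 0.126
grasp_force: 58.8
```

```bash
python3 -c "
from h import *
st();tab();lever()"
```

```text
t 10.5 tcp_m [ 84.  -32.2  61.4] F_m [10.2 -6.1  3.4] M [ 1.14 -0.84 -0.12] op 0.126 g 58.8
tab lean 0.732 phi -0.232 n 102 bar [55.7 58.8] wall x 48.7 lip edge 52.2
lever 119 1.991 x@140 -18.0 zmax 146.7
```

Emit:
{"method": "apply_moves", "body": {"deltas": [{"x": -0.04, "y": 0, "z": 0, "spin": 0, "fingers": -1}, {"x": -0.04, "y": 0, "z": 0, "spin": 0, "fingers": -1}, {"x": 0, "y": 0, "z": 0, "spin": 0, "fingers": -1}]}}

```text
t: 10.9
tcp_pos: [0.5889, 0.13, 0.0614]
eef_rot: [[-0.024, 1.0, 0.002], [1.0, 0.024, 0.004], [0.004, 0.002, -1.0]]
ft_force: [4.5, 9.8, 3.5]
opening: 0.121
grasp_force: 58.8
```

```bash
python3 -c "
from h import *
st();tab();lever()"
```

```text
t 10.9 tcp_m [ 81.  -32.2  61.4] F_m [ 9.7 -4.8  3.5] M [ 1.23 -0.79 -0.1 ] op 0.121 g 58.8
tab lean 0.737 phi -0.237 n 105 bar [52.5 58.8] wall x 51.2 lip edge 49.2
lever 113 1.804 x@140 -33.7 zmax 149.0
```

Emit:
{"method": "apply_moves", "body": {"deltas": [{"x": -0.03, "y": 0, "z": 0.01, "spin": 0, "fingers": -1}, {"x": -0.03, "y": 0, "z": 0.01, "spin": 0, "fingers": -1}, {"x": 0, "y": 0, "z": 0, "spin": 0, "fingers": -1}]}}

```text
t: 11.3
tcp_pos: [0.5889, 0.1285, 0.0609]
eef_rot: [[-0.024, 1.0, 0.002], [1.0, 0.024, 0.005], [0.005, 0.002, -1.0]]
ft_force: [4.7, 14.2, 5.4]
opening: 0.117
grasp_force: 59.0
```

```bash
python3 -c "
from h import *
st();tab();lever()"
```

```text
t 11.3 tcp_m [ 79.5 -32.2  60.9] F_m [14.1 -5.   5.4] M [ 1.72 -0.71 -0.07] op 0.117 g 59.0
tab lean 0.764 phi -0.264 n 119 bar [50.7 58.8] wall x 50.6 lip edge 48.7
lever 101 1.708 x@140 -41.0 zmax 149.6
```

Emit:
{"method": "apply_moves", "body": {"deltas": [{"x": 0.04, "y": 0, "z": 0, "spin": 0, "fingers": -1}, {"x": 0, "y": 0, "z": 0, "spin": 0, "fingers": -1}, {"x": 0, "y": 0, "z": 0, "spin": 0, "fingers": -0.4}, {"x": 0, "y": 0, "z": 0, "spin": 0, "fingers": -0.4}, {"x": 0, "y": 0, "z": 0, "spin": 0, "fingers": -0.4}]}}

```text
t: 11.9
tcp_pos: [0.5871, 0.1262, 0.0595]
eef_rot: [[-0.024, 1.0, -0.003], [1.0, 0.024, -0.0], [0.0, -0.003, -1.0]]
ft_force: [-0.2, 1.0, -0.4]
opening: 0.301
grasp_force: 0.0
```

```bash
python3 -c "
from h import *
st();tab();lever()"
```

```text
t 11.9 tcp_m [ 77.3 -30.3  59.5] F_m [ 1.   0.2 -0.4] M [-0.01  0.01  0.01] op 0.301 g 0.0
tab lean 0.789 phi -0.289 n 145 bar [50.5 58.8] wall x 49.1 lip edge 146.8
lever 101 1.7 x@140 -40.6 zmax 149.4
```

Emit:
{"method": "apply_moves", "body": {"deltas": [{"x": 0, "y": 0, "z": -0.3, "spin": 0, "fingers": -0.4}, {"x": 0, "y": 0, "z": -0.6, "spin": 0, "fingers": -0.4}, {"x": 0, "y": 0, "z": -0.9, "spin": 0, "fingers": -0.4}, {"x": 0, "y": 0, "z": -0.9, "spin": 0, "fingers": -0.4}, {"x": -0.7, "y": 0.04, "z": -0.1, "spin": 0, "fingers": -1}, {"x": -0.7, "y": 0, "z": 0, "spin": 0, "fingers": -1}, {"x": -0.7, "y": 0, "z": 0, "spin": 0, "fingers": -1}, {"x": 0, "y": 0, "z": 0, "spin": 0, "fingers": -1}, {"x": 0, "y": 0, "z": 0, "spin": 0, "fingers": -1}]}}

```text
t: 12.9
tcp_pos: [0.5922, 0.0419, 0.1734]
eef_rot: [[-0.023, 1.0, 0.001], [1.0, 0.023, 0.0], [0.0, 0.001, -1.0]]
ft_force: [-0.1, 0.6, 0.1]
opening: -0.0
grasp_force: 0.0
```

```bash
python3 -c "
from h import *
st();lever()
c=cap('wrist'); G=tom(wpts(c))*1000; Q=G.reshape(-1,3)
m=(Q[:,0]>40)&(Q[:,0]<100)&(Q[:,1]>-56)&(Q[:,1]<-8)&(Q[:,2]>54)&(Q[:,2]<100);q=Q[m]
for x in range(40,96,3):
    w=q[(q[:,0]>=x)&(q[:,0]<x+3)]
    if len(w)>2: print(x,len(w),np.percentile(w[:,1],[3,97]).round(),np.percentile(w[:,2],[3,50,97]).round(1))
save(c,'w4.png',(220,80,420,280),3)
"
```

```text
t 12.9 tcp_m [ -7.1 -33.4 173.4] F_m [0.6 0.  0.1] M [0.04 0.04 0.02] op -0.0 g 0.0
lever 98 1.717 x@140 -40.5 zmax 148.7
40 131 [-55. -10.] [61.5 67.2 69. ]
43 143 [-55. -10.] [61.  67.4 69.1]
46 174 [-54. -10.] [59.2 67.6 68.9]
49 229 [-55. -10.] [59.7 61.9 68.8]
52 114 [-53. -12.] [58.9 61.  68. ]
55 64 [-39. -26.] [54.3 69.5 72.7]
58 65 [-38. -26.] [69.4 73.4 75.3]
61 64 [-38. -26.] [72.7 76.8 79.1]
64 64 [-38. -26.] [78.  80.4 82.3]
67 63 [-38. -27.] [80.7 83.2 86. ]
70 67 [-38. -26.] [83.4 86.7 88.8]
73 68 [-38. -26.] [86.  89.4 91.4]
76 68 [-38. -26.] [88.7 91.3 92.8]
79 52 [-37. -27.] [87.8 90.3 91.6]
```

Verified: the crossbar centre is at about (50.5, 58.5), against the face and under the lip. Now to push the handle.

Emit:
{"method": "apply_moves", "body": {"deltas": [{"x": 0, "y": -0.03, "z": 0.45, "spin": 0, "fingers": -1}, {"x": 0, "y": 0, "z": 0.4, "spin": 0, "fingers": -1}, {"x": -0.15, "y": 0, "z": 0, "spin": 0, "fingers": -1}, {"x": -0.15, "y": 0, "z": 0, "spin": 0, "fingers": -1}, {"x": -0.1, "y": 0, "z": 0, "spin": 0, "fingers": -1}, {"x": 0, "y": 0, "z": 0, "spin": 0, "fingers": -1}]}}

```text
t: 13.6
tcp_pos: [0.5916, 0.0261, 0.1396]
eef_rot: [[-0.024, 1.0, 0.001], [1.0, 0.024, 0.0], [0.0, 0.001, -1.0]]
ft_force: [-1.0, 1.5, 0.8]
opening: 0.003
grasp_force: 0.6
```

Emit:
{"method": "apply_moves", "body": {"deltas": [{"x": -0.07, "y": 0, "z": 0, "spin": 0, "fingers": -1}, {"x": -0.07, "y": 0, "z": 0, "spin": 0, "fingers": -1}, {"x": -0.07, "y": 0, "z": 0, "spin": 0, "fingers": -1}]}}

```text
t: 13.9
tcp_pos: [0.592, 0.0181, 0.1393]
eef_rot: [[-0.025, 1.0, 0.002], [1.0, 0.025, 0.001], [0.001, 0.002, -1.0]]
ft_force: [0.1, 5.1, 3.4]
opening: -0.0
grasp_force: 2.6
```

```bash
python3 -c "
from h import *
st();lever()"
```

```text
t 13.9 tcp_m [-30.9 -32.6 139.3] F_m [ 5.1 -0.3  3.4] M [ 0.87  0.04 -0.01] op -0.0 g 2.6
lever 102 1.565 x@140 -51.0 zmax 148.9
```

Emit:
{"method": "apply_moves", "body": {"deltas": [{"x": -0.1, "y": 0, "z": 0, "spin": 0, "fingers": -1}, {"x": -0.1, "y": 0, "z": 0, "spin": 0, "fingers": -1}, {"x": -0.1, "y": 0, "z": 0, "spin": 0, "fingers": -1}, {"x": 0, "y": 0, "z": 0, "spin": 0, "fingers": -1}]}}

```text
t: 14.35
tcp_pos: [0.5922, 0.0058, 0.1387]
eef_rot: [[-0.024, 1.0, 0.001], [1.0, 0.024, 0.001], [0.001, 0.001, -1.0]]
ft_force: [0.7, 5.0, 1.7]
opening: -0.001
grasp_force: 2.3
```

```bash
cat >> h.py <<'E'
def barw():
    c=cap('wrist'); Q=tom(wpts(c)).reshape(-1,3)*1000
    for y0,y1 in((-56,-46),(-18,-8)):
        q=Q[(Q[:,0]>25)&(Q[:,0]<70)&(Q[:,1]>y0)&(Q[:,1]<y1)&(Q[:,2]>54)&(Q[:,2]<100)]
        if len(q)>5: print('bar xmax',np.percentile(q[:,0],97).round(1),'ztop near',np.median(q[q[:,0]>np.percentile(q[:,0],75),2]).round(1),len(q))
    k=Q[(Q[:,0]>25)&(Q[:,0]<60)&(Q[:,1]>-43)&(Q[:,1]<-21)&(Q[:,2]>65.5)&(Q[:,2]<69.5)]
    if len(k)>5: print('keeper x',np.percentile(k[:,0],[3,90]).round(1),len(k))
E
python3 -c "
from h import *
st();lever();barw()"
```

```text
t 14.35 tcp_m [-43.2 -32.5 138.7] F_m [ 5.  -0.8  1.7] M [ 0.78 -0.09  0.02] op -0.001 g 2.3
lever 82 1.421 x@140 -62.5 zmax 149.4
bar xmax 47.8 ztop near 61.2 292
bar xmax 47.9 ztop near 61.2 279
keeper x [38.  49.1] 549
```

Emit:
{"method": "apply_moves", "body": {"deltas": [{"x": -0.1, "y": 0, "z": 0, "spin": 0, "fingers": -1}, {"x": -0.1, "y": 0, "z": 0.01, "spin": 0, "fingers": -1}, {"x": -0.12, "y": 0, "z": 0.04, "spin": 0, "fingers": -1}, {"x": -0.12, "y": 0, "z": 0.04, "spin": 0, "fingers": -1}, {"x": -0.12, "y": 0, "z": 0.05, "spin": 0, "fingers": -1}, {"x": 0, "y": 0, "z": 0, "spin": 0, "fingers": -1}]}}

```text
t: 15.05
tcp_pos: [0.5926, -0.0165, 0.1328]
eef_rot: [[-0.024, 1.0, 0.0], [1.0, 0.024, 0.001], [0.001, 0.0, -1.0]]
ft_force: [1.4, 5.2, 1.1]
opening: 0.0
grasp_force: 2.2
```

```bash
python3 -c "
from h import *
st();lever();barw()"
```

```text
t 15.05 tcp_m [-65.5 -32.4 132.8] F_m [ 5.2 -1.6  1.1] M [ 0.82 -0.28  0.01] op 0.0 g 2.2
lever 74 1.296 x@140 -82.2 zmax 148.3
bar xmax 45.1 ztop near 60.7 267
bar xmax 44.8 ztop near 61.0 261
keeper x [34.5 45.6] 575
```

Emit:
{"method": "apply_moves", "body": {"deltas": [{"x": -0.1, "y": 0, "z": 0.053, "spin": 0, "fingers": -1}, {"x": -0.1, "y": 0, "z": 0.053, "spin": 0, "fingers": -1}, {"x": -0.1, "y": 0, "z": 0.053, "spin": 0, "fingers": -1}, {"x": -0.09, "y": 0, "z": 0.08, "spin": 0, "fingers": -1}, {"x": -0.09, "y": 0, "z": 0.08, "spin": 0, "fingers": -1}, {"x": -0.09, "y": 0, "z": 0.08, "spin": 0, "fingers": -1}, {"x": 0, "y": 0, "z": 0, "spin": 0, "fingers": -1}]}}

```text
t: 15.85
tcp_pos: [0.5931, -0.0396, 0.1169]
eef_rot: [[-0.024, 1.0, 0.0], [1.0, 0.024, -0.0], [-0.0, 0.0, -1.0]]
ft_force: [0.5, 3.0, 0.6]
opening: 0.001
grasp_force: 1.2
```

```bash
python3 -c "
from h import *
st();lever();barw()"
```

```text
t 15.85 tcp_m [-88.6 -32.3 116.9] F_m [ 3.  -0.6  0.6] M [ 0.46 -0.1   0.04] op 0.001 g 1.2
lever 39 1.395 x@140 -97.6 zmax 147.7
bar xmax 41.3 ztop near 61.2 241
bar xmax 41.2 ztop near 61.3 253
keeper x [31.3 41.4] 616
```

Emit:
{"method": "apply_moves", "body": {"deltas": [{"x": -0.08, "y": 0, "z": 0.1, "spin": 0, "fingers": -1}, {"x": -0.08, "y": 0, "z": 0.1, "spin": 0, "fingers": -1}, {"x": -0.07, "y": 0, "z": 0.1, "spin": 0, "fingers": -1}, {"x": -0.06, "y": 0, "z": 0.11, "spin": 0, "fingers": -1}, {"x": -0.05, "y": 0, "z": 0.11, "spin": 0, "fingers": -1}, {"x": -0.05, "y": 0, "z": 0.11, "spin": 0, "fingers": -1}, {"x": 0, "y": 0, "z": 0, "spin": 0, "fingers": -1}]}}

```text
t: 16.65
tcp_pos: [0.5928, -0.0553, 0.0908]
eef_rot: [[-0.024, 1.0, -0.002], [1.0, 0.024, 0.0], [0.0, -0.002, -1.0]]
ft_force: [0.4, 0.8, 0.4]
opening: -0.003
grasp_force: 0.0
```

Emit:
{"method": "apply_moves", "body": {"deltas": [{"x": -0.03, "y": 0, "z": 0.09, "spin": 0, "fingers": -1}, {"x": -0.03, "y": 0, "z": 0.09, "spin": 0, "fingers": -1}, {"x": -0.02, "y": 0, "z": 0.09, "spin": 0, "fingers": -1}, {"x": 0, "y": 0, "z": 0, "spin": 0, "fingers": -1}]}}

```text
t: 17.05
tcp_pos: [0.593, -0.0581, 0.0802]
eef_rot: [[-0.024, 1.0, -0.001], [1.0, 0.024, 0.0], [0.0, -0.001, -1.0]]
ft_force: [0.9, 0.3, 0.1]
opening: 0.0
grasp_force: 0.0
```

```bash
python3 -c "
from h import *
st();barw()"
```

```text
t 17.05 tcp_m [-107.1  -31.8   80.2] F_m [ 0.3 -1.   0.1] M [-0.01  0.   -0.05] op 0.0 g 0.0
bar xmax 29.2 ztop near 61.4 66
bar xmax 28.6 ztop near 61.6 51
```

Emit:
{"method": "apply_moves", "body": {"deltas": [{"x": 0, "y": 0, "z": 0.06, "spin": 0, "fingers": -1}, {"x": 0, "y": 0, "z": 0.06, "spin": 0, "fingers": -1}, {"x": 0, "y": 0, "z": 0.06, "spin": 0, "fingers": -1}, {"x": 0, "y": 0, "z": 0, "spin": 0, "fingers": -1}]}}

```text
t: 17.5
tcp_pos: [0.5932, -0.058, 0.0735]
eef_rot: [[-0.024, 1.0, -0.001], [1.0, 0.024, 0.0], [0.0, -0.001, -1.0]]
ft_force: [0.5, -0.7, -0.3]
opening: 0.002
grasp_force: 0.0
```

Emit:
{"method": "apply_moves", "body": {"deltas": [{"x": 0, "y": 0, "z": 0.05, "spin": 0, "fingers": -1}, {"x": 0, "y": 0, "z": 0, "spin": 0, "fingers": -1}]}}

```text
t: 17.7
tcp_pos: [0.5933, -0.0581, 0.0717]
eef_rot: [[-0.024, 1.0, -0.0], [1.0, 0.024, 0.0], [0.0, -0.0, -1.0]]
ft_force: [0.1, -0.6, -0.4]
opening: -0.001
grasp_force: 0.0
```

Emit:
{"method": "apply_moves", "body": {"deltas": [{"x": 0, "y": 0, "z": 0.03, "spin": 0, "fingers": -1}, {"x": 0, "y": 0, "z": 0, "spin": 0, "fingers": -1}]}}

```text
t: 17.9
tcp_pos: [0.5933, -0.0581, 0.0706]
eef_rot: [[-0.024, 1.0, -0.0], [1.0, 0.024, 0.0], [0.0, -0.0, -1.0]]
ft_force: [-0.1, -0.2, -1.1]
opening: -0.001
grasp_force: 0.0
```

Emit:
{"method": "apply_moves", "body": {"deltas": [{"x": 0, "y": 0, "z": 0.03, "spin": 0, "fingers": -1}, {"x": 0, "y": 0, "z": 0, "spin": 0, "fingers": -1}]}}

```text
t: 18.1
tcp_pos: [0.5936, -0.0582, 0.07]
eef_rot: [[-0.024, 1.0, 0.001], [1.0, 0.024, -0.0], [-0.0, 0.001, -1.0]]
ft_force: [-1.7, 0.6, 3.5]
opening: 0.002
grasp_force: 1.9
```

Emit:
{"method": "apply_moves", "body": {"deltas": [{"x": 0, "y": 0, "z": 0.03, "spin": 0, "fingers": -1}, {"x": 0, "y": 0, "z": 0, "spin": 0, "fingers": -1}]}}

```text
t: 18.3
tcp_pos: [0.5936, -0.0582, 0.0698]
eef_rot: [[-0.025, 1.0, 0.001], [1.0, 0.025, -0.0], [-0.0, 0.001, -1.0]]
ft_force: [-4.1, 1.2, 11.2]
opening: 0.002
grasp_force: 5.7
```

The handle is at its hard stop, with its top at z = 70 mm as expected and 11 N of force. Backing off and checking.

Emit:
{"method": "apply_moves", "body": {"deltas": [{"x": 0, "y": 0, "z": -0.3, "spin": 0, "fingers": -1}, {"x": 0, "y": 0, "z": -0.8, "spin": 0, "fingers": -1}, {"x": 0, "y": 0, "z": -1, "spin": 0, "fingers": -1}, {"x": 0, "y": 0, "z": -1, "spin": 0, "fingers": -1}, {"x": -0.8, "y": -0.5, "z": -0.5, "spin": 0, "fingers": -1}, {"x": -0.8, "y": -0.5, "z": 0, "spin": 0, "fingers": -1}, {"x": -0.5, "y": -0.8, "z": 0, "spin": 0, "fingers": -1}, {"x": 0, "y": -0.8, "z": 0, "spin": 0, "fingers": -1}, {"x": 0, "y": 0, "z": 0, "spin": 0, "fingers": -1}]}}

```text
t: 19.2
tcp_pos: [0.4883, -0.1449, 0.2126]
eef_rot: [[-0.022, 1.0, -0.002], [1.0, 0.022, 0.001], [0.001, -0.002, -1.0]]
ft_force: [-0.3, 0.1, 0.5]
opening: -0.002
grasp_force: 0.0
```

```bash
python3 -c "
from h import *
st(); c=cap('top'); Q=tom(pts(c)).reshape(-1,3)*1000
q=Q[(Q[:,0]>-140)&(Q[:,0]<80)&(Q[:,1]>-45)&(Q[:,1]<-15)&(Q[:,2]>54)&(Q[:,2]<110)]
for x in range(-140,80,8):
    w=q[(q[:,0]>=x)&(q[:,0]<x+8)]
    if len(w)>3: print(x,len(w),np.percentile(w[:,2],[5,50,95]).round(1))
save(c,'t5.png',(200,100,440,280),3)"
```

```text
t 19.2 tcp_m [-191.4   75.   212.6] F_m [0.1 0.3 0.5] M [ 0.03  0.05 -0.01] op -0.002 g 0.0
-132 56 [66.7 69.8 72.5]
-124 59 [68.1 70.1 72.2]
-116 61 [67.1 70.5 72.4]
-108 62 [67.9 70.3 72.6]
-100 62 [67.  70.4 73.2]
-92 62 [67.5 70.4 72.5]
-84 62 [68.1 70.2 72.5]
-76 60 [65.9 69.7 72.5]
-68 52 [64.6 69.4 72.9]
-60 48 [64.7 69.4 72. ]
-52 58 [65.8 70.2 73.3]
-44 40 [54.5 70.3 72. ]
-36 8 [54.1 54.7 55.6]
-28 10 [54.1 54.4 54.8]
28 41 [59.1 67.9 69.9]
36 52 [59.  67.4 72.1]
44 37 [55.  79.3 86.6]
52 28 [55.5 92.1 97.9]
60 13 [77.7 96.3 97.9]
```

View pics/t5.png

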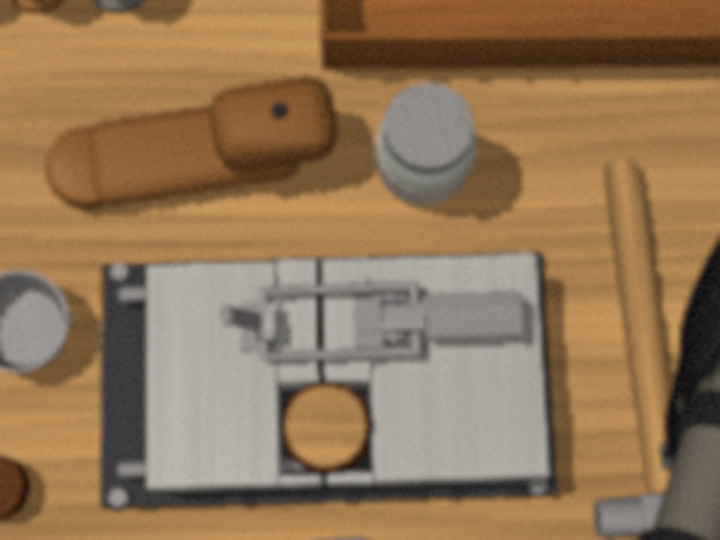

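The top view shows the handle flat at z ≈ 70 mm (crop (475,315)), the gap between the halves closed to a line (crop (320,350)), the loop on the keeper (crop (265,320)), and the robot clear.

```bash
python3 -c "
from h import *
print(env.finish_job())"
```

```text
the job is handed in; nothing more can be done
None
```

The latch is hooked under the keeper's lip, the handle is pressed home flat and the two halves are drawn together; force readings stayed under about 20 N, the robot is clear of everything, and the job is handed in at about 19 s.

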